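# Lay out the next boxer's corner kit

## Robot

A 7-joint arm with a two-finger parallel gripper is mounted at the origin on the work surface. World frame = base frame: x ahead of the robot, y to its left, z up, the work surface at z = 0. Lengths are in m, angles in degrees, forces in N, time in s.
With the tool pointing down it reaches from about 0.425 to 0.875 m from the base axis. Payload 4.7 kg.
Tool frame: the origin (TCP) lies midway between the tips of the shut fingers; the grasp point (between the pads) lies 19 mm behind it; z points along the fingers, y is the line along which they close (so a half turn about z gives the same grasp; the last joint's range is limited). The gripper opens to 85 mm and grips with 20 to 120 N. Pads are 22 mm wide; open, the fingers measure 114 mm over their backs; the gripper's body (76 mm by 85 mm) begins 54 mm behind the grasp point. The pads swing forward as they close: fully open they stand 13 mm farther back than shut.
Start: joints at [-65.082, 18.392, -4.016, 83.108, 1.295, 78.541, -3.26], TCP at [0.266, 0.593, 0.231] pointing down, gripper open.
Joint ranges: [-163.93, 163.93], [-17.29, 119.83], [-79.2, 71.16], [3.27, 140.29], [-89.18, 269.18], [5.43, 117.66], [-154.24, 154.24]. Speed limits (degrees/s): [147.25, 147.25, 180, 180, 180, 180, 180].

## Interface

Orientations are given as a 3x3 rotation matrix whose columns are the frame's x, y, z axes.
In Python, from bench import telemetry, cams, job gives the robot as it stands.
- The arm moves only by the tool send_rows, never from a script. Its argument "motion" is a list of rows, each an object of numbers: "tx", "ty", "tz": the shift along the tool's x, y, z in mm; "yaw": the turn about the tool's z in rad. In form: [{"tx": .., "ty": .., "tz": .., "yaw": ..}, ...]. A call has 1 to 20 rows; each row is the pose to reach, as a shift and turn from the pose commanded when the call began, along the tool's axes at that moment; what a row does not reach only later rows make up. A row lasts 1/8 s, in which the tool goes at most 62.5 mm and 10.7 degrees, less where a joint would pass 70% of its speed; a pose out of reach is approached as far as the arm can. A call with a gripper value outside its range is refused whole. "fingers" is the finger opening in mm, from 0 to 85.4, set as the call begins (left out, the last holds). The fingers move at their own pace and stop on an object; "newtons" is the grip in N (left out, the last holds). Time passes only in rows, so rows that repeat a pose let the fingers close. It gives the time, the measured TCP pose, the force, the opening and the grip force at its end, in the units of the state.
- telemetry.sense(): the state, without advancing time (a new reading comes with each control period).
- cams.read_camera(name): name is "scene" or "top"; returns the picture (384x512x3 uint8, red, green, blue); there is no depth.
- cams.calibration(name): a dict with "fov_y" (degrees; the focal length in pixels is half the picture's height over the tangent of half this angle, whatever the lens; pixels are square), "cx", "cy" (the principal point, pixels), "k1" (the pictures are not rectified: a ray, as slopes to the right and down, at radius r is drawn at 1 + k1 r^2 times it, then the intrinsics apply), "world_from_camera" (4x4, takes a point from camera to world coordinates). Camera axes: x right, y down, z forward; pixel columns grow to the right and rows downward; lengths in m; the calibration is good to about 2 mm. A picture is of the moment at which its call begins. calibration takes no time and is no camera call.
- job.sign_off(): hands the job in; it is judged then, once.
The state is a dict: "time_s": time; "qpos": joint angles; "dq": joint speeds; "joint_torque": joint torques, N m; "position": TCP position; "tool_rot": TCP orientation; "force": force on the tool from outside, world axes, zero at the start; "moment": the same for the moment, N m; "opening": opening from 0.0 (shut) to 1.0 (fully open); "grip_force": force on a finger pad.
Only numpy, scipy, OpenCV 4.12 (cv2) and the standard library are available. Lean on these libraries where they do the work, as an engineer would, in place of code of your own. Each camera call takes 0.05 s, during which the arm holds its last target. There are 200 camera calls.

## Task

Lay out the next boxer's kit from the white turntable on the dark blue mat: the steel bottle standing in the middle of the round cork coaster, the glass jar standing in the middle of the square red coaster, the black mini dumbbell lying on the centre of the mat, midway between the two, its handle crosswise to the mat's length, and the teal mouthguard case lying flat, right way up, centred on top of the jar's lid. Do not tip the bottle or the jar over, leave the roll of tape and the blue shaker where they are, and let go of everything at the end.

Things in the scene. Friction and masses are not known exactly. Their poses are not given: they have to be found in the camera images.
- bottle: Stainless steel drinking bottle with a black cap, loose, about 0.3 kg, standing on the turntable at the start. Body 64 mm across up to 112 mm high, narrowing to the cap, which is 44 mm across from 136 to 166 mm high (the top). Origin: centre of its underside; z up along its axis.
- jar: Closed glass jar holding yellow balls, with a flat brass-coloured lid, loose, about 0.28 kg, standing on the turntable at the start. Body 62 mm across; lid 64 mm across, from 78 to 98 mm high; its flat top at 98 mm. Origin: centre of its underside; z up along its axis.
- dumbbell: Black cast iron mini dumbbell with hexagonal heads, loose, about 0.6 kg, lying on the turntable at the start. 104 mm long; round handle 20 mm thick and 60 mm long between the heads, its centreline 22 mm above the surface it lies on; heads 44 mm high, 51 mm wide, 22 mm thick each. Origin: centre of its underside, below mid-handle; x runs along the handle, z up.
- case: Teal mouthguard case, a closed rounded box 70 mm (x) by 52 mm (y) by 32 mm high with a darker seam line, loose, about 0.06 kg, lying on the turntable at the start. Origin: centre of its underside; z up.
- tape_roll: Tan roll of hand tape, loose, lying flat on the turntable among the things: 60 mm outside, 38 mm hole, 25 mm high. Leave it alone. Origin: centre of its underside.
- turntable: Round white plastic turntable, 330 mm across, its flat top 26 mm above its origin; it stands on the counter and is locked, so it does not turn. The four kit things and the tape stand in a ring 110 mm from its centre, about 129 mm apart, in any order. Origin: centre of its underside.
- mat: Dark blue flat mat, fixed to the counter, 350 mm (x, its length) by 140 mm (y) by 4 mm thick, turned any way. Origin: centre of its underside; its top is 4 mm higher. The two coasters lie on it, one 115 mm to each side of its centre along its length.
- cork_coaster: Round cork coaster 94 mm across, 4 mm thick, fixed on the mat near one end. Origin: centre of its underside; its top is 4 mm above that (8 mm above the counter).
- red_coaster: Square red coaster 94 by 94 mm, 4 mm thick, fixed on the mat near the other end. Origin: centre of its underside; its top is 4 mm above that (8 mm above the counter).
- shaker: Pale blue shaker cup with a white lid, loose, standing on the counter in the far middle, 84 mm across, 152 mm high. Leave it alone. Origin: centre of its underside.
Mind the look-alikes: they are no part of the job. There is more than one size of the dumbbell; the job needs the smaller. There is more than one size of the jar; the job needs the smaller.

How it is judged:
By the outcome, as a careful person would: the job done as asked, in the order asked, and still so for the second after the job is handed in, with the robot touching nothing.
It also fails if it takes over 112 s, if anything falls off the work surface, if the arm or the gripper's body presses on something with over 40 N, if the wrist force passes 120 N, or if a joint passes its speed limit or range.

## Working session

There is one attempt and no reset: what is moved stays moved. The work goes in short steps, Python scripts to look and compute and a tool call to move; the robot and the scene stay as the last step left them, time stands still between calls to the robot, and variables do not carry over. Pictures are saved under pics/ and viewed, at most 14 in all, crops included, and the job is handed in when it is done.

Besides the shell and the picture viewer there is one more tool, called after "Call:" in YAML: its name, and indented under it one key for each argument. send_rows: Moves the arm, as the interface text tells. Its arguments: {"type":"object","properties":{"motion":{"type":"array","items":{"type":"object","properties":{"tx":{"type":"number"},"ty":{"type":"number"},"tz":{"type":"number"},"yaw":{"type":"number"}}}},"fingers":{"type":"number"},"newtons":{"type":"number"}},"required":["motion"]}

```bash
mkdir -p pics; ls
python3 - <<'E'
from bench import telemetry,cams
import cv2,numpy as np
np.set_printoptions(precision=4,suppress=True)
for n in("scene","top"):
    im=cams.read_camera(n); np.save(f"pics/{n}0.npy",im); cv2.imwrite(f"pics/{n}0.png",im[:,:,::-1]); print(n,cams.calibration(n))
s=telemetry.sense(); print(s["time_s"],s["position"],s["tool_rot"],s["opening"])
E
```

```text
pics
scene {'fov_y': 47.93643465676647, 'cx': 254.97747278702076, 'cy': 195.72939257278543, 'k1': -0.14034982279011846, 'world_from_camera': array([[-0.0785,  0.6669, -0.741 ,  1.3646],
       [ 0.9967,  0.068 , -0.0444,  0.1912],
       [ 0.0208, -0.742 , -0.6701,  0.8852],
       [ 0.    ,  0.    ,  0.    ,  1.    ]])}
top {'fov_y': 57.31696852488903, 'cx': 255.44221629297184, 'cy': 190.08568656599002, 'k1': -0.04018854125101152, 'world_from_camera': array([[ 0.0074, -0.9978,  0.0652,  0.3699],
       [-1.    , -0.0076, -0.0035,  0.1317],
       [ 0.004 , -0.0652, -0.9979,  1.1413],
       [ 0.    ,  0.    ,  0.    ,  1.    ]])}
0.1 [0.2654 0.5928 0.2303] [[-0.9128  0.4085 -0.0006]
 [ 0.4085  0.9128 -0.0016]
 [-0.0001 -0.0018 -1.    ]] 0.9996534102926545
```

View pics/scene0.png

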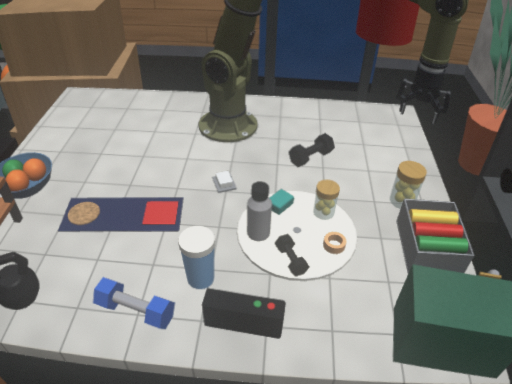

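View pics/top0.png

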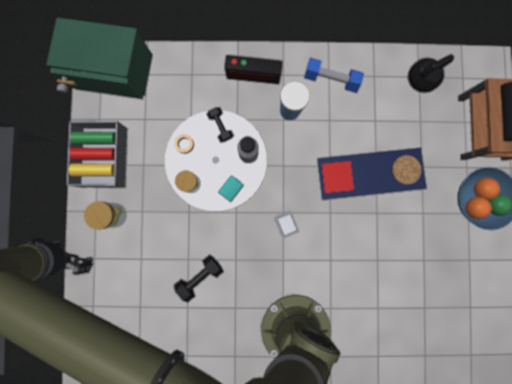

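The top view shows the turntable with the cap at (248,147), case (231,188), jar (186,181), tape (185,145) and dumbbell (220,125). Next to it is the mat, with red at (338,177) and cork at (407,170). The look-alike large jar (99,215) and large dumbbell (198,279) are off the table.

```bash
cat > h.py <<'E'
import cv2,numpy as np
from bench import telemetry,cams
np.set_printoptions(precision=4,suppress=True)
def K(n):
    c=cams.calibration(n); f=192/np.tan(np.radians(c["fov_y"]/2))
    return c,f
def ray(n,uv,z):
    c,f=K(n); d=(np.atleast_2d(uv)-[c["cx"],c["cy"]])/f; p=d.copy()
    for _ in range(20): p=d/(1+c["k1"]*(p**2).sum(1,keepdims=True))
    T=np.array(c["world_from_camera"]); w=np.c_[p,np.ones(len(p))]@T[:3,:3].T; o=T[:3,3]
    return (o+w*((z-o[2])/w[:,2])[:,None])[:,:2]
def blobs(mask,roi,mn=15):
    m=np.zeros(mask.shape,np.uint8); x0,y0,x1,y1=roi; m[y0:y1,x0:x1]=mask[y0:y1,x0:x1]*255
    cs=cv2.findContours(m,cv2.RETR_EXTERNAL,cv2.CHAIN_APPROX_NONE)[0]
    return sorted([c for c in cs if cv2.contourArea(c)>mn],key=cv2.contourArea)[::-1]
def hull_world(n,cs,z): return ray(n,cv2.convexHull(np.vstack(cs))[:,0].astype(float),z).astype(np.float32)
def cen(n,c,z):
    M=cv2.moments(c); return ray(n,[M["m10"]/M["m00"],M["m01"]/M["m00"]],z)[0]
def go(xy,z,axis):
    "shift in mm and yaw so that TCP is at xy,z and the tool y lies along axis angle (deg, mod 180)"
    s=telemetry.sense(); R=np.array(s["tool_rot"]); d=R.T@(np.r_[xy,z]-s["position"])*1000
    a=np.degrees(np.arctan2(R[1,1],R[0,1])); t=(a-axis+90)%180-90
    print("shift",d.round(1),"yaw",round(np.radians(t),3),"or",round(np.radians(t-180*np.sign(t)),3),"t",s["time_s"],"q7",s["qpos"][6])
E
python3 - <<'E'
from h import *
im=np.load("pics/top0.npy"); hsv=cv2.cvtColor(im,cv2.COLOR_RGB2HSV); H,S,V=[hsv[:,:,i].astype(int) for i in range(3)]
tt=(V>195)&(S<25); c=blobs(tt,(155,100,275,220))[0]
p=hull_world("top",[c],.026); (x,y),r=cv2.minEnclosingCircle(p); print("turntable",cv2.fitEllipse(p),x,y,r)
T=np.array(cv2.fitEllipse(p)[0])
def rep(name,mask,roi,z):
    b=blobs(mask,roi); c=b[0]; w=cen("top",c,z); p=hull_world("top",[c],z)
    print(name,len(b),"cen",w,"rect",cv2.minAreaRect(p),"rel",np.linalg.norm(w-T),np.degrees(np.arctan2(*(w-T)[::-1])))
rep("case",(H>75)&(H<98)&(S>120),(210,170,250,210),.058)
rep("jar",(H>10)&(H<30)&(S>90),(170,165,202,197),.124)
rep("tape",(H>5)&(H<25)&(S>60),(170,130,200,160),.051)
rep("cap",(V<70),(235,130,265,170),.192)
rep("bottle_all",(V<150),(235,130,265,170),.082)
rep("db",(V<80),(200,102,236,147),.048)
rep("red",(S>150)&((H<8)|(H>172)),(315,150,360,200),.008)
rep("cork",(H>5)&(H<22)&(S>60),(385,145,430,195),.008)
rep("mat",(S>90)|((H>105)&(H<130)&(S>60)),(310,140,435,205),.004)
rep("shaker",(V>200)&(S<25),(278,80,310,120),.152)
big=np.hstack([cv2.resize(im[100:220,155:275],(480,480),interpolation=cv2.INTER_CUBIC)])
cv2.imwrite("pics/tt.png",big[:,:,::-1])
E
```

```text
turntable ((0.5400177836418152, 0.2573392689228058), (0.32578587532043457, 0.32649722695350647), 153.2707977294922) 0.5398948192596436 0.25719210505485535 0.16387076675891876
case 1 cen [0.4462 0.2049] rect ((0.44638803601264954, 0.2047809660434723), (0.044320691376924515, 0.06143270432949066), 52.8420295715332) rel 0.10747996471113289 -150.776837897434
jar 1 cen [0.4617 0.3305] rect ((0.4606025218963623, 0.3310377597808838), (0.0581887848675251, 0.055361468344926834), 45.78715515136719) rel 0.10719705392539654 136.93076677202086
tape 1 cen [0.5863 0.3541] rect ((0.5861613750457764, 0.3534248471260071), (0.05650085210800171, 0.05107796937227249), 45.629878997802734) rel 0.10723067528771396 64.44014141896567
cap 2 cen [0.5558 0.1511] rect ((0.556594967842102, 0.15095825493335724), (0.04148886352777481, 0.03555375710129738), 0.45061519742012024) rel 0.1074496138292683 -81.55776486235327
bottle_all 1 cen [0.5633 0.1525] rect ((0.5644385814666748, 0.15307077765464783), (0.08008480072021484, 0.05794716253876686), 0.4470600187778473) rel 0.1073666876708362 -77.4734272604291
db 1 cen [0.649
[... 196 characters left out ...]
t ((0.4901471436023712, -0.13859954476356506), (0.09476042538881302, 0.09448763728141785), 6.384361267089844) rel 0.39893876822676544 -97.2007596496068
cork 1 cen [ 0.5156 -0.3668] rect ((0.5154171586036682, -0.36693865060806274), (0.08907093852758408, 0.09084127843379974), 0.4824395179748535) rel 0.6246117363956615 -92.23937471715296
mat 1 cen [ 0.5025 -0.2506] rect ((0.5030056238174438, -0.2522716820240021), (0.1333743929862976, 0.3435128629207611), 6.486283302307129) rel 0.5093627097619704 -94.22154817614417
shaker 1 cen [0.7101 0.0175] rect ((0.7103707790374756, 0.01752394437789917), (0.07602981477975845, 0.07736225426197052), 45.79774475097656) rel 0.29408516559606146 -54.65495438050497
```

View pics/tt.png

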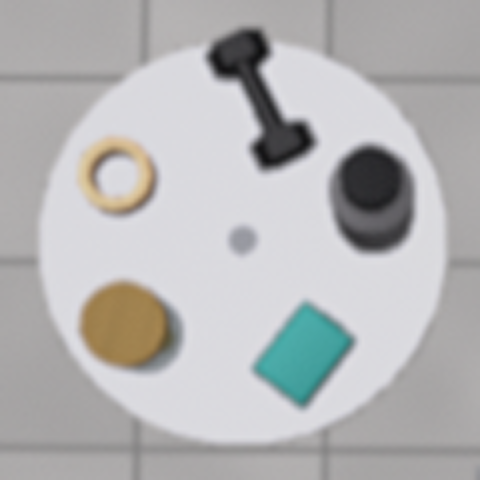

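```bash
python3 -c "
from h import *
go([.558,.150],.27,20)"
```

```text
shift [-448.  -284.7  -39.1] yaw 0.801 or -2.341 t 0.1 q7 -3.2602382858097827
```

Call:
send_rows:
  motion:
    - {"tx": 0,"ty": 0,"tz": -39}
    - {"tx": -30,"ty": -20,"tz": -39,"yaw": 0.1}
    - {"tx": -75,"ty": -48,"tz": -39,"yaw": 0.2}
    - {"tx": -120,"ty": -76,"tz": -39,"yaw": 0.3}
    - {"tx": -165,"ty": -105,"tz": -39,"yaw": 0.4}
    - {"tx": -210,"ty": -133,"tz": -39,"yaw": 0.5}
    - {"tx": -255,"ty": -162,"tz": -39,"yaw": 0.6}
    - {"tx": -300,"ty": -190,"tz": -39,"yaw": 0.7}
    - {"tx": -345,"ty": -219,"tz": -39,"yaw": 0.8}
    - {"tx": -390,"ty": -248,"tz": -39,"yaw": 0.8}
    - {"tx": -430,"ty": -273,"tz": -39,"yaw": 0.8}
    - {"tx": -448,"ty": -285,"tz": -39,"yaw": 0.8}
    - {"tx": -448,"ty": -285,"tz": -39,"yaw": 0.8}
    - {"tx": -448,"ty": -285,"tz": -39,"yaw": 0.8}
  fingers: 85

```text
$.motion[0]: bad value
```

```bash
python3 -c "
from h import *
go([.558,.150],.158,20)
im=cams.read_camera('scene')[150:290,200:380]; cv2.imwrite('pics/a.png',cv2.resize(im,None,fx=4,fy=4,interpolation=cv2.INTER_CUBIC)[:,:,::-1])"
```

```text
shift [-448.  -284.5   72.9] yaw 0.801 or -2.341 t 0.1 q7 -3.2602382858097827
```

View pics/a.png

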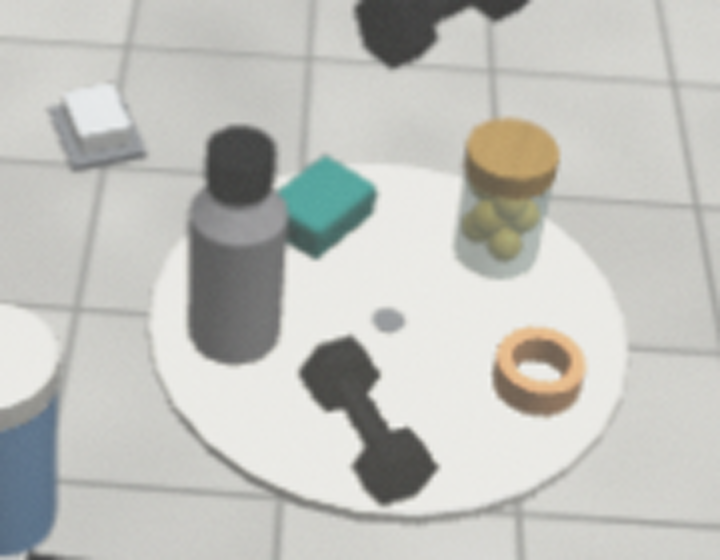

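The scene view shows the arm hasn't moved and the kit is undisturbed, with the bottle cap's top at about (260,186). The call was refused because the first row had no yaw, so I'm resending with all four keys.

Call:
send_rows:
  motion:
    - {"tx": 0,"ty": 0,"tz": -39,"yaw": 0}
    - {"tx": -30,"ty": -20,"tz": -39,"yaw": 0.1}
    - {"tx": -75,"ty": -48,"tz": -39,"yaw": 0.2}
    - {"tx": -120,"ty": -76,"tz": -39,"yaw": 0.3}
    - {"tx": -165,"ty": -105,"tz": -39,"yaw": 0.4}
    - {"tx": -210,"ty": -133,"tz": -39,"yaw": 0.5}
    - {"tx": -255,"ty": -162,"tz": -39,"yaw": 0.6}
    - {"tx": -300,"ty": -190,"tz": -39,"yaw": 0.7}
    - {"tx": -345,"ty": -219,"tz": -39,"yaw": 0.8}
    - {"tx": -390,"ty": -248,"tz": -39,"yaw": 0.8}
    - {"tx": -430,"ty": -273,"tz": -39,"yaw": 0.8}
    - {"tx": -448,"ty": -285,"tz": -39,"yaw": 0.8}
    - {"tx": -448,"ty": -285,"tz": -39,"yaw": 0.8}
    - {"tx": -448,"ty": -285,"tz": -39,"yaw": 0.8}
  fingers: 85

```text
time_s: 1.9
position: [0.5573, 0.1518, 0.2701]
tool_rot: [[-0.345, 0.939, -0.001], [0.939, 0.345, 0.001], [0.001, -0.001, -1.0]]
force: [0.0, 0.3, -0.4]
opening: 0.991
grip_force: 0.0
```

```bash
python3 -c "
from h import *
print(ray('scene',[260,186.2],.192))
go([.558,.150],.158,20); print(telemetry.sense()['position'],telemetry.sense()['qpos'])"
```

```text
[[0.562  0.1548]]
shift [ -2.    0.1 112.1] yaw 0.003 or -3.139 t 1.9 q7 4.8891482959307195
[0.5573 0.1518 0.2701] [-35.8768   8.6434  20.3205  91.1589  -3.0887  80.7777   4.8891]
```

Call:
send_rows:
  motion:
    - {"tx": 0,"ty": 0,"tz": 30,"yaw": 0}
    - {"tx": 0,"ty": 0,"tz": 60,"yaw": 0}
    - {"tx": 0,"ty": 0,"tz": 85,"yaw": 0}
    - {"tx": 0,"ty": 0,"tz": 100,"yaw": 0}
    - {"tx": 0,"ty": 0,"tz": 110,"yaw": 0}
    - {"tx": 0,"ty": 0,"tz": 112,"yaw": 0}
    - {"tx": 0,"ty": 0,"tz": 112,"yaw": 0}

```text
time_s: 2.78
position: [0.5585, 0.1504, 0.159]
tool_rot: [[-0.343, 0.939, 0.001], [0.939, 0.343, 0.001], [0.0, 0.001, -1.0]]
force: [-0.3, 0.1, -0.1]
opening: 0.995
grip_force: 0.0
```

Call:
send_rows:
  motion:
    - {"tx": 0,"ty": 0,"tz": 0,"yaw": 0}
    - {"tx": 0,"ty": 0,"tz": 0,"yaw": 0}
    - {"tx": 0,"ty": 0,"tz": 0,"yaw": 0}
    - {"tx": 0,"ty": 0,"tz": 0,"yaw": 0}
    - {"tx": 0,"ty": 0,"tz": 0,"yaw": 0}
    - {"tx": 0,"ty": 0,"tz": 0,"yaw": 0}
  fingers: 30
  newtons: 45

```text
time_s: 3.52
position: [0.5588, 0.1504, 0.159]
tool_rot: [[-0.343, 0.939, 0.002], [0.939, 0.343, 0.001], [0.0, 0.002, -1.0]]
force: [1.7, -0.2, 4.1]
opening: 0.502
grip_force: 46.0
```

Call:
send_rows:
  motion:
    - {"tx": 0,"ty": 0,"tz": -10,"yaw": 0}
    - {"tx": 0,"ty": 0,"tz": -25,"yaw": 0}
    - {"tx": 0,"ty": 0,"tz": -50,"yaw": 0}
    - {"tx": 0,"ty": 0,"tz": -75,"yaw": 0}
    - {"tx": 0,"ty": 0,"tz": -90,"yaw": 0}
    - {"tx": 0,"ty": 0,"tz": -90,"yaw": 0}

```text
time_s: 4.28
position: [0.5585, 0.1502, 0.2495]
tool_rot: [[-0.343, 0.939, 0.002], [0.939, 0.343, 0.001], [0.0, 0.002, -1.0]]
force: [0.6, 0.2, -2.6]
opening: 0.504
grip_force: 46.3
```

```bash
python3 -c "
from h import *
print(telemetry.sense()['force'],telemetry.sense()['opening'])
go([.5156,-.3668],.230,-35)
im=cams.read_camera('scene')[60:300,150:400]; cv2.imwrite('pics/b.png',cv2.resize(im,None,fx=2.4,fy=2.4,interpolation=cv2.INTER_CUBIC)[:,:,::-1])"
```

```text
[ 0.5551  0.1918 -2.6286] 0.5043484360454543
shift [-470.9 -217.6   19. ] yaw 0.961 or -2.181 t 4.275 q7 5.093646756553397
```

View pics/b.png

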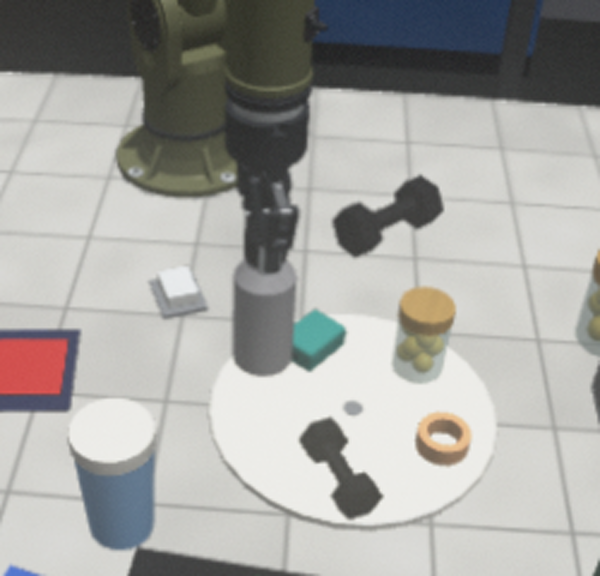

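Call:
send_rows:
  motion:
    - {"tx": -15,"ty": -7,"tz": 0,"yaw": 0.03}
    - {"tx": -45,"ty": -21,"tz": 0,"yaw": 0.09}
    - {"tx": -80,"ty": -37,"tz": 0,"yaw": 0.17}
    - {"tx": -120,"ty": -55,"tz": 0,"yaw": 0.25}
    - {"tx": -160,"ty": -74,"tz": 0,"yaw": 0.33}
    - {"tx": -200,"ty": -92,"tz": 0,"yaw": 0.41}
    - {"tx": -240,"ty": -111,"tz": 0,"yaw": 0.49}
    - {"tx": -280,"ty": -129,"tz": 0,"yaw": 0.57}
    - {"tx": -320,"ty": -148,"tz": 0,"yaw": 0.65}
    - {"tx": -360,"ty": -166,"tz": 0,"yaw": 0.73}
    - {"tx": -400,"ty": -185,"tz": 0,"yaw": 0.81}
    - {"tx": -430,"ty": -199,"tz": 0,"yaw": 0.88}
    - {"tx": -455,"ty": -210,"tz": 5,"yaw": 0.93}
    - {"tx": -467,"ty": -216,"tz": 12,"yaw": 0.96}
    - {"tx": -471,"ty": -218,"tz": 19,"yaw": 0.96}
    - {"tx": -471,"ty": -218,"tz": 19,"yaw": 0.96}
    - {"tx": -471,"ty": -218,"tz": 19,"yaw": 0.96}

```text
time_s: 6.45
position: [0.5154, -0.3657, 0.2294]
tool_rot: [[0.571, 0.821, 0.0], [0.821, -0.571, 0.001], [0.001, -0.0, -1.0]]
force: [-0.3, -1.0, -3.0]
opening: 0.506
grip_force: 46.5
```

```bash
python3 -c "
from h import *
go([.5156,-.3668],.1415,-35); print(telemetry.sense()['position'])"
```

```text
shift [-0.9  0.8 87.9] yaw 0.003 or -3.139 t 6.45 q7 9.002027782324246
[ 0.5154 -0.3657  0.2294]
```

Call:
send_rows:
  motion:
    - {"tx": -1,"ty": 1,"tz": 15,"yaw": 0}
    - {"tx": -1,"ty": 1,"tz": 40,"yaw": 0}
    - {"tx": -1,"ty": 1,"tz": 60,"yaw": 0}
    - {"tx": -1,"ty": 1,"tz": 75,"yaw": 0}
    - {"tx": -1,"ty": 1,"tz": 82,"yaw": 0}
    - {"tx": -1,"ty": 1,"tz": 86,"yaw": 0}
    - {"tx": -1,"ty": 1,"tz": 88,"yaw": 0}
    - {"tx": -1,"ty": 1,"tz": 88,"yaw": 0}
    - {"tx": -1,"ty": 1,"tz": 88,"yaw": 0}

```text
time_s: 7.58
position: [0.5153, -0.3686, 0.1418]
tool_rot: [[0.573, 0.82, 0.001], [0.82, -0.573, -0.0], [0.0, 0.001, -1.0]]
force: [0.2, -0.0, -3.2]
opening: 0.502
grip_force: 46.3
```

```bash
python3 -c "
from h import *
im=cams.read_camera('top'); np.save('pics/t1.npy',im)
a=im[130:220,300:440]; b=cams.read_camera('scene')[120:260,40:220]
a=cv2.resize(a,(560,360),interpolation=cv2.INTER_CUBIC);b=cv2.resize(b,(560,436),interpolation=cv2.INTER_CUBIC)
cv2.imwrite('pics/c.png',cv2.resize(np.vstack([a,b]),(420,597))[:,:,::-1])"
```

```text
(no output)
```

View pics/c.png

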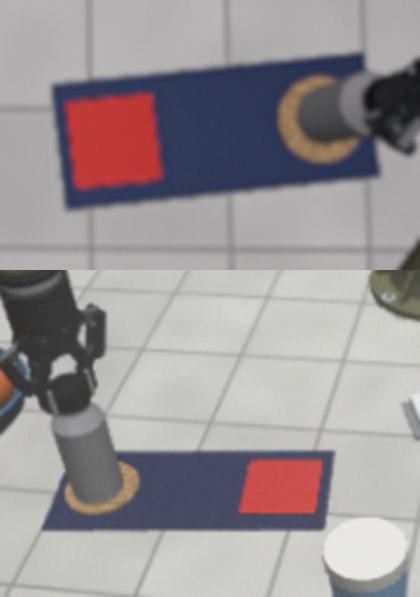

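Call:
send_rows:
  motion:
    - {"tx": 1.5,"ty": -1,"tz": 0,"yaw": 0}
    - {"tx": 1.5,"ty": -1,"tz": 0.5,"yaw": 0}
    - {"tx": 1.5,"ty": -1,"tz": 1,"yaw": 0}
    - {"tx": 1.5,"ty": -1,"tz": 1,"yaw": 0}

```text
time_s: 8.18
position: [0.5153, -0.3666, 0.141]
tool_rot: [[0.573, 0.82, 0.001], [0.82, -0.573, 0.0], [0.001, 0.0, -1.0]]
force: [-1.1, 0.9, 3.1]
opening: 0.507
grip_force: 46.8
```

Call:
send_rows:
  motion:
    - {"tx": 0,"ty": 0,"tz": 0,"yaw": 0}
    - {"tx": 0,"ty": 0,"tz": 0,"yaw": 0}
    - {"tx": 0,"ty": 0,"tz": 0,"yaw": 0}
    - {"tx": 0,"ty": 0,"tz": 0,"yaw": 0}
    - {"tx": 0,"ty": 0,"tz": -20,"yaw": 0}
    - {"tx": 0,"ty": 0,"tz": -50,"yaw": 0}
    - {"tx": 0,"ty": 0,"tz": -90,"yaw": 0}
    - {"tx": 0,"ty": 0,"tz": -130,"yaw": 0}
    - {"tx": 0,"ty": 0,"tz": -130,"yaw": 0}
  fingers: 85

```text
time_s: 9.3
position: [0.5164, -0.3685, 0.2757]
tool_rot: [[0.573, 0.819, 0.007], [0.819, -0.573, -0.004], [0.001, 0.008, -1.0]]
force: [0.4, -0.4, 0.1]
opening: 0.994
grip_force: 0.0
```

```bash
python3 -c "
from h import *
go([.461,.331],.24,20)"
```

```text
shift [ 541.4 -446.6   32.4] yaw -0.959 or 2.182 t 9.3 q7 8.30347242797815
```

Call:
send_rows:
  motion:
    - {"tx": 20,"ty": -16,"tz": 0,"yaw": -0.03}
    - {"tx": 58,"ty": -48,"tz": 0,"yaw": -0.1}
    - {"tx": 97,"ty": -80,"tz": 0,"yaw": -0.17}
    - {"tx": 136,"ty": -112,"tz": 0,"yaw": -0.24}
    - {"tx": 175,"ty": -144,"tz": 0,"yaw": -0.31}
    - {"tx": 213,"ty": -176,"tz": 0,"yaw": -0.38}
    - {"tx": 252,"ty": -208,"tz": 0,"yaw": -0.45}
    - {"tx": 290,"ty": -240,"tz": 0,"yaw": -0.52}
    - {"tx": 329,"ty": -272,"tz": 0,"yaw": -0.59}
    - {"tx": 368,"ty": -303,"tz": 0,"yaw": -0.66}
    - {"tx": 407,"ty": -335,"tz": 0,"yaw": -0.73}
    - {"tx": 445,"ty": -367,"tz": 0,"yaw": -0.8}
    - {"tx": 480,"ty": -396,"tz": 8,"yaw": -0.87}
    - {"tx": 510,"ty": -421,"tz": 16,"yaw": -0.92}
    - {"tx": 532,"ty": -439,"tz": 25,"yaw": -0.96}
    - {"tx": 541,"ty": -447,"tz": 32,"yaw": -0.96}
    - {"tx": 541,"ty": -447,"tz": 32,"yaw": -0.96}
    - {"tx": 541,"ty": -447,"tz": 32,"yaw": -0.96}

```text
time_s: 11.55
position: [0.4595, 0.3311, 0.2388]
tool_rot: [[-0.34, 0.94, 0.001], [0.94, 0.34, -0.0], [-0.001, 0.001, -1.0]]
force: [0.4, -0.6, -1.0]
opening: 0.992
grip_force: 0.0
```

```bash
python3 -c "
from h import *
go([.461,.332],.088,20)
im=cams.read_camera('top'); np.save('pics/t2.npy',im)
hsv=cv2.cvtColor(im,cv2.COLOR_RGB2HSV); H,S,V=[hsv[:,:,i].astype(int) for i in range(3)]
c=blobs((H>5)&(H<22)&(S>60),(375,140,430,200))[0]; print('cork vis',ray('top',cv2.boundingRect(c)[:2],.008))
a=cv2.resize(im[120:220,330:450],(720,600),interpolation=cv2.INTER_CUBIC)
cv2.imwrite('pics/d.png',a[:,:,::-1])"
```

```text
shift [  0.4   1.6 150.8] yaw -0.002 or 3.14 t 11.55 q7 -17.36548269046776
cork vis [[ 0.5594 -0.3228]]
```

View pics/d.png

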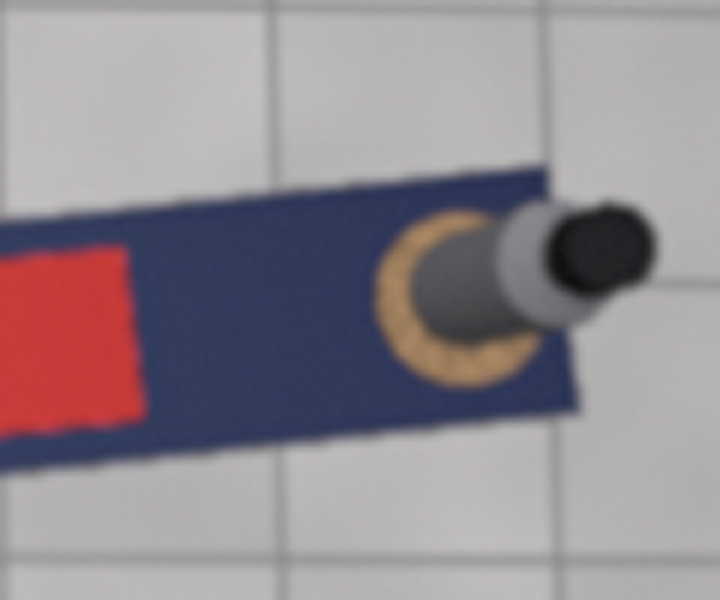

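The bottle stands upright on the cork, with its cap at about (430,161.5) and its base slightly up and right of the coaster's centre. I'll measure this with both cameras.

```bash
python3 -c "
from h import *
print('cap top',ray('top',[330+(601-.5*0)/6-.4,120+249/6-.4],.174))
print('base left',ray('top',[330+412/6-.4,160],.008),'base bot',ray('top',[408,120+343/6-.4],.008))
print('cork left',ray('top',[330+376/6-.4,160],.008),'cork bot',ray('top',[408,120+388/6-.4],.008))
im=cams.read_camera('scene');np.save('pics/s2.npy',im)
cv2.imwrite('pics/e.png',cv2.resize(im[130:240,40:160],(600,550),interpolation=cv2.INTER_CUBIC)[:,:,::-1])"
```

```text
cap top [[ 0.5184 -0.3609]]
base left [[ 0.5464 -0.34  ]] base bot [[ 0.4914 -0.3712]]
cork left [[ 0.5461 -0.3201]] cork bot [[ 0.4668 -0.3706]]
```

View pics/e.png

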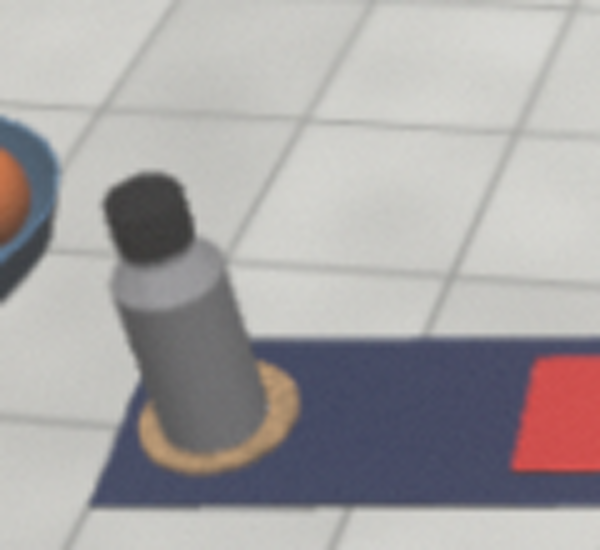

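```bash
cat >> h.py <<'E'
def proj(n,P):
    c,f=K(n); T=np.array(c["world_from_camera"]); q=(np.asarray(P)-T[:3,3])@T[:3,:3]; s=q[:,:2]/q[:,2:]
    return s*(1+c["k1"]*(s**2).sum(1,keepdims=True))*f+[c["cx"],c["cy"]]
def cyl(n,xy,r,z0,z1):
    "pixel box centre of a standing cylinder's outline"
    a=np.linspace(0,6.283,90); C=np.c_[xy[0]+r*np.cos(a),xy[1]+r*np.sin(a)]
    p=proj(n,np.vstack([np.c_[C,0*a+z0],np.c_[C,0*a+z1]])); return cv2.convexHull(p.astype(np.float32))
def hc(h):
    M=cv2.moments(h); return np.array([M["m10"]/M["m00"],M["m01"]/M["m00"]])
def fitcyl(n,mask,roi,r,z0,z1,xy):
    c=cv2.convexHull(blobs(mask,roi)[0]); u=hc(c.astype(np.float32)); zm=(z0+z1)/2
    for _ in range(3):
        xy=xy+ray(n,u,zm)[0]-ray(n,hc(cyl(n,xy,r,z0,z1)),zm)[0]
    print(n,"area",cv2.contourArea(c),"model",cv2.contourArea(cyl(n,xy,r,z0,z1)),"xy",xy); return xy
E
python3 - <<'E'
from h import *
for n,f,roi,z,g in (("top","top0",(235,130,265,170),.026,[.558,.15]),("scene","scene0",(240,175,285,210),.026,[.558,.15]),
   ("top","t2",(415,145,450,180),.008,[.515,-.367]),("scene","s2",(55,155,90,190),.008,[.515,-.367])):
    V=np.load(f"pics/{f}.npy").max(2)
    fitcyl(n,V<(62 if n=="top" else 90),roi,.022,z+.136,z+.166,np.array(g))
E
```

```text
top area 154.0 model 228.46037056925707 xy [0.5584 0.1513]
scene area 240.5 model 325.2656858713599 xy [0.5638 0.1541]
top area 179.5 model 264.55326482700184 xy [ 0.519  -0.3659]
scene area 216.0 model 276.7574736000097 xy [ 0.5231 -0.3635]
```

Run:
```python
from h import *
for n,f,roi,g in (("top","top0",(170,165,202,197),[.461,.332]),("scene","scene0",(305,175,350,205),[.461,.332])):
    hsv=cv2.cvtColor(np.load(f"pics/{f}.npy"),cv2.COLOR_RGB2HSV); H,S,V=[hsv[:,:,i].astype(int) for i in range(3)]
    xy=fitcyl(n,(H>8)&(H<30)&(S>90),roi,.032,.104,.124,np.array(g))
hsv=cv2.cvtColor(np.load("pics/scene0.npy"),cv2.COLOR_RGB2HSV); H,S,V=[hsv[:,:,i].astype(int) for i in range(3)]
fitcyl("scene",(H>3)&(H<22)&(S>60),(60,195,105,230),.047,.004,.008,np.array([.515,-.367]))
```

```text
top area 304.0 model 402.12786908610724 xy [0.4625 0.3322]
scene area 247.5 model 405.7162486705929 xy [0.4576 0.3369]
scene area 524.5 model 573.0871335423435 xy [ 0.5171 -0.3643]
```

Call:
send_rows:
  motion:
    - {"tx": 1,"ty": 2,"tz": 30,"yaw": 0}
    - {"tx": 1,"ty": 2,"tz": 70,"yaw": 0}
    - {"tx": 1,"ty": 2,"tz": 105,"yaw": 0}
    - {"tx": 1,"ty": 2,"tz": 130,"yaw": 0}
    - {"tx": 1,"ty": 2,"tz": 145,"yaw": 0}
    - {"tx": 1,"ty": 2,"tz": 152,"yaw": 0}
    - {"tx": 1,"ty": 2,"tz": 152,"yaw": 0}

```text
time_s: 12.52
position: [0.4605, 0.3345, 0.0867]
tool_rot: [[-0.343, 0.939, 0.001], [0.939, 0.343, 0.0], [0.0, 0.001, -1.0]]
force: [-0.0, 0.7, 0.5]
opening: 0.995
grip_force: 0.0
```

Call:
send_rows:
  motion:
    - {"tx": 1,"ty": 0,"tz": 0,"yaw": 0}
    - {"tx": 1,"ty": 0,"tz": 0,"yaw": 0}
    - {"tx": 1,"ty": 0,"tz": 0,"yaw": 0}
    - {"tx": 1,"ty": 0,"tz": 0,"yaw": 0}
    - {"tx": 1,"ty": 0,"tz": 0,"yaw": 0}
  fingers: 50
  newtons: 45

```text
time_s: 13.15
position: [0.4607, 0.3363, 0.0879]
tool_rot: [[-0.343, 0.939, 0.002], [0.939, 0.343, 0.002], [0.001, 0.003, -1.0]]
force: [0.9, 0.3, 6.3]
opening: 0.738
grip_force: 48.6
```

Call:
send_rows:
  motion:
    - {"tx": 0,"ty": 0,"tz": -10,"yaw": 0}
    - {"tx": 0,"ty": 0,"tz": -30,"yaw": 0}
    - {"tx": 0,"ty": 0,"tz": -60,"yaw": 0}
    - {"tx": 0,"ty": 0,"tz": -80,"yaw": 0}
    - {"tx": 0,"ty": 0,"tz": -90,"yaw": 0}
    - {"tx": 0,"ty": 0,"tz": -90,"yaw": 0}

```text
time_s: 13.9
position: [0.4597, 0.3355, 0.1765]
tool_rot: [[-0.343, 0.939, 0.0], [0.939, 0.343, 0.0], [0.0, 0.0, -1.0]]
force: [0.1, -0.3, -3.1]
opening: 0.732
grip_force: 50.0
```

```bash
python3 -c "
from h import *
go([.490,-.1385],.175,-25)
im=cams.read_camera('scene')[60:300,200:450]; cv2.imwrite('pics/f.png',cv2.resize(im,None,fx=2,fy=2,interpolation=cv2.INTER_CUBIC)[:,:,::-1])"
```

```text
shift [-455.6 -134.1    1.4] yaw 0.786 or -2.355 t 13.9 q7 -17.101564561226446
```

View pics/f.png

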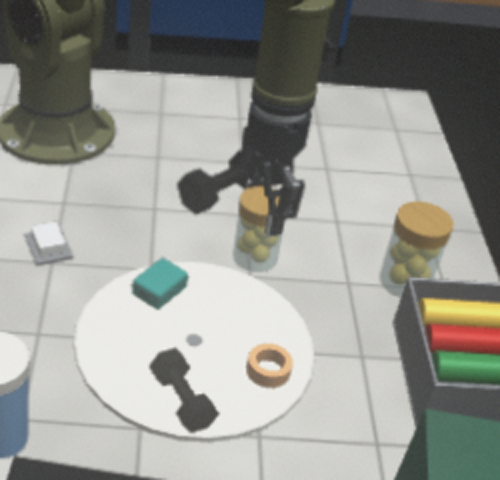

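Call:
send_rows:
  motion:
    - {"tx": -14,"ty": -4,"tz": 0,"yaw": 0.02}
    - {"tx": -42,"ty": -12,"tz": 0,"yaw": 0.07}
    - {"tx": -80,"ty": -23,"tz": 0,"yaw": 0.14}
    - {"tx": -120,"ty": -35,"tz": 0,"yaw": 0.21}
    - {"tx": -160,"ty": -47,"tz": 0,"yaw": 0.28}
    - {"tx": -200,"ty": -58,"tz": 0,"yaw": 0.35}
    - {"tx": -240,"ty": -70,"tz": 0,"yaw": 0.42}
    - {"tx": -280,"ty": -82,"tz": 0,"yaw": 0.49}
    - {"tx": -320,"ty": -93,"tz": 0,"yaw": 0.56}
    - {"tx": -360,"ty": -105,"tz": 0,"yaw": 0.63}
    - {"tx": -395,"ty": -115,"tz": 0,"yaw": 0.69}
    - {"tx": -425,"ty": -124,"tz": 0,"yaw": 0.74}
    - {"tx": -445,"ty": -130,"tz": 0,"yaw": 0.78}
    - {"tx": -454,"ty": -132.5,"tz": 0,"yaw": 0.786}
    - {"tx": -454,"ty": -132.5,"tz": 20,"yaw": 0.786}
    - {"tx": -454,"ty": -132.5,"tz": 45,"yaw": 0.786}
    - {"tx": -454,"ty": -132.5,"tz": 70,"yaw": 0.786}
    - {"tx": -454,"ty": -132.5,"tz": 85,"yaw": 0.786}
    - {"tx": -454,"ty": -132.5,"tz": 95,"yaw": 0.786}
    - {"tx": -454,"ty": -132.5,"tz": 95,"yaw": 0.786}

```text
time_s: 16.45
position: [0.4909, -0.1362, 0.081]
tool_rot: [[0.422, 0.907, -0.001], [0.907, -0.422, 0.0], [-0.0, -0.001, -1.0]]
force: [0.4, 0.4, -2.5]
opening: 0.734
grip_force: 50.1
```

```bash
python3 -c "
from h import *
go([.491,-.1367],.0695,-25)
for n,roi in (('top',(315,150,400,210)),('scene',(130,150,200,240))):
    im=cams.read_camera(n); hsv=cv2.cvtColor(im,cv2.COLOR_RGB2HSV); H,S,V=[hsv[:,:,i].astype(int) for i in range(3)]
    b=blobs((S>150)&((H<8)|(H>172)),roi); print(n,[cv2.boundingRect(c) for c in b])
    b=blobs((H>8)&(H<30)&(S>90),roi); print(n,[cv2.boundingRect(c) for c in b])
    "
```

```text
shift [-0.4  0.4 11.5] yaw 0.001 or -3.141 t 16.45 q7 -6.386710825919076
top [(322, 162, 20, 31), (348, 182, 6, 8)]
top [(334, 164, 10, 17)]
scene [(143, 202, 34, 22)]
scene [(151, 177, 16, 19)]
```

Call:
send_rows:
  motion:
    - {"tx": 0,"ty": 0,"tz": 6,"yaw": 0}
    - {"tx": 0,"ty": 0,"tz": 9.5,"yaw": 0}
    - {"tx": 0,"ty": 0,"tz": 11,"yaw": 0}
    - {"tx": 0,"ty": 0,"tz": 12,"yaw": 0}
    - {"tx": 0,"ty": 0,"tz": 12,"yaw": 0}

```text
time_s: 17.18
position: [0.491, -0.1364, 0.0698]
tool_rot: [[0.422, 0.906, -0.0], [0.906, -0.422, 0.001], [0.0, -0.0, -1.0]]
force: [-1.6, 0.4, 4.3]
opening: 0.732
grip_force: 50.6
```

Call:
send_rows:
  motion:
    - {"tx": 0,"ty": 0,"tz": 0,"yaw": 0}
    - {"tx": 0,"ty": 0,"tz": 0,"yaw": 0}
    - {"tx": 0,"ty": 0,"tz": 0,"yaw": 0}
    - {"tx": 0,"ty": 0,"tz": 0,"yaw": 0}
    - {"tx": 0,"ty": 0,"tz": -20,"yaw": 0}
    - {"tx": 0,"ty": 0,"tz": -50,"yaw": 0}
    - {"tx": 0,"ty": 0,"tz": -90,"yaw": 0}
    - {"tx": 0,"ty": 0,"tz": -130,"yaw": 0}
    - {"tx": 0,"ty": 0,"tz": -130,"yaw": 0}
  fingers: 85

```text
time_s: 18.3
position: [0.4932, -0.137, 0.2026]
tool_rot: [[0.422, 0.906, 0.007], [0.906, -0.422, 0.0], [0.003, 0.006, -1.0]]
force: [-0.4, -0.7, -0.7]
opening: 0.995
grip_force: 0.0
```

```bash
python3 -c "
from h import *
go([.650,.2425],.2,117)"
```

```text
shift [410.2 -18.2   3.7] yaw 0.663 or -2.478 t 18.3 q7 -11.106843854647588
```

Call:
send_rows:
  motion:
    - {"tx": 15,"ty": -1,"tz": -10,"yaw": 0.03}
    - {"tx": 50,"ty": -3,"tz": -15,"yaw": 0.1}
    - {"tx": 95,"ty": -5,"tz": -15,"yaw": 0.18}
    - {"tx": 140,"ty": -7,"tz": -15,"yaw": 0.26}
    - {"tx": 185,"ty": -9,"tz": -15,"yaw": 0.34}
    - {"tx": 230,"ty": -11,"tz": -15,"yaw": 0.42}
    - {"tx": 275,"ty": -13,"tz": -15,"yaw": 0.5}
    - {"tx": 320,"ty": -15,"tz": -15,"yaw": 0.58}
    - {"tx": 360,"ty": -16,"tz": -10,"yaw": 0.64}
    - {"tx": 392,"ty": -17,"tz": 0,"yaw": 0.663}
    - {"tx": 410,"ty": -18,"tz": 4,"yaw": 0.663}
    - {"tx": 410,"ty": -18,"tz": 4,"yaw": 0.663}
    - {"tx": 410,"ty": -18,"tz": 4,"yaw": 0.663}
  fingers: 60

```text
time_s: 19.92
position: [0.648, 0.2407, 0.1956]
tool_rot: [[0.892, 0.453, 0.0], [0.453, -0.892, -0.001], [-0.0, 0.001, -1.0]]
force: [0.7, -0.3, -0.1]
opening: 0.702
grip_force: 0.0
```

Run:
```python
from h import *
go([.650,.2425],.0285,117)
I={n:cams.read_camera(n) for n in("top","scene")}
for n,roi,rr in (("top",(315,150,400,210),0),("scene",(130,150,200,240),0)):
    hsv=cv2.cvtColor(I[n],cv2.COLOR_RGB2HSV); H,S,V=[hsv[:,:,i].astype(int) for i in range(3)]
    fitcyl(n,(H>8)&(H<30)&(S>90),roi,.032,.086,.106,np.array([.49,-.138]))
o=np.load("pics/scene0.npy"); hsv=cv2.cvtColor(o,cv2.COLOR_RGB2HSV); H,S,V=[hsv[:,:,i].astype(int) for i in range(3)]
print("red in scene",cen("scene",blobs((S>130)&((H<8)|(H>172)),(135,190,190,235))[0],.008))
a=cv2.resize(I["top"][130:210,300:440],(560,320),interpolation=cv2.INTER_CUBIC);b=cv2.resize(I["scene"][140:240,50:225],(490,280),interpolation=cv2.INTER_CUBIC)
m=np.zeros((600,560,3),np.uint8); m[:320]=a; m[320:,:490]=b
cv2.imwrite("pics/g.png",m[:,:,::-1])
```

```text
shift [  2.6  -0.9 167.1] yaw -0.001 or 3.14 t 19.925 q7 -78.32104526068548
top area 373.0 model 392.5142222950235 xy [ 0.4919 -0.1397]
scene area 282.0 model 400.4806886911392 xy [ 0.492 -0.138]
red in scene [ 0.4948 -0.1357]
```

View pics/g.png

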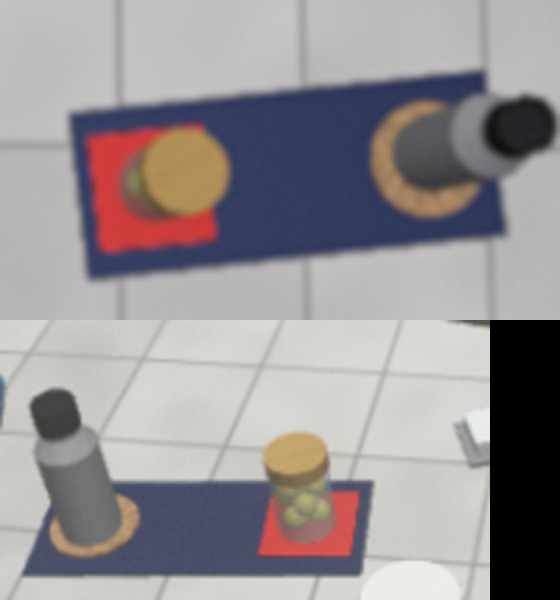

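The jar stands upright on the red coaster within about 2 mm, and the bottle stands on the cork. Next is the dumbbell.

Call:
send_rows:
  motion:
    - {"tx": 2,"ty": -1,"tz": 35,"yaw": 0}
    - {"tx": 2.5,"ty": -1,"tz": 80,"yaw": 0}
    - {"tx": 2.5,"ty": -1,"tz": 120,"yaw": 0}
    - {"tx": 2.5,"ty": -1,"tz": 145,"yaw": 0}
    - {"tx": 2.5,"ty": -1,"tz": 160,"yaw": 0}
    - {"tx": 2.5,"ty": -1,"tz": 167,"yaw": 0}
    - {"tx": 2.5,"ty": -1,"tz": 167,"yaw": 0}

```text
time_s: 20.9
position: [0.65, 0.2447, 0.029]
tool_rot: [[0.891, 0.454, 0.001], [0.454, -0.891, 0.0], [0.001, 0.0, -1.0]]
force: [-0.1, -0.2, -0.1]
opening: 0.704
grip_force: 0.0
```

Call:
send_rows:
  motion:
    - {"tx": 0,"ty": 0,"tz": 0,"yaw": 0}
    - {"tx": 0,"ty": 0,"tz": 0,"yaw": 0}
    - {"tx": 0,"ty": 0,"tz": 0,"yaw": 0}
    - {"tx": 0,"ty": 0,"tz": 0,"yaw": 0}
    - {"tx": 0,"ty": 0,"tz": 0,"yaw": 0}
  fingers: 5
  newtons: 70

```text
time_s: 21.52
position: [0.6503, 0.2449, 0.0295]
tool_rot: [[0.891, 0.454, 0.002], [0.454, -0.891, 0.001], [0.002, 0.0, -1.0]]
force: [-0.7, -0.5, 6.1]
opening: 0.211
grip_force: 68.2
```

Call:
send_rows:
  motion:
    - {"tx": 0,"ty": 0,"tz": -10,"yaw": 0}
    - {"tx": 0,"ty": 0,"tz": -30,"yaw": 0}
    - {"tx": 0,"ty": 0,"tz": -70,"yaw": 0}
    - {"tx": 0,"ty": 0,"tz": -120,"yaw": 0}
    - {"tx": 0,"ty": 0,"tz": -165,"yaw": 0}
    - {"tx": 0,"ty": 0,"tz": -180,"yaw": 0}
    - {"tx": 0,"ty": 0,"tz": -180,"yaw": 0}

```text
time_s: 22.4
position: [0.6497, 0.2448, 0.2087]
tool_rot: [[0.891, 0.454, 0.001], [0.454, -0.891, 0.001], [0.001, -0.0, -1.0]]
force: [-0.2, 0.3, -5.7]
opening: 0.208
grip_force: 68.8
```

```bash
python3 -c "
from h import *
go([.5028,-.2527],.21,96.4)
im=cams.read_camera('scene')[60:300,170:420]; cv2.imwrite('pics/i.png',cv2.resize(im,None,fx=2,fy=2,interpolation=cv2.INTER_CUBIC)[:,:,::-1])"
```

```text
shift [-356.9  376.4   -1.7] yaw 0.36 or -2.782 t 22.4 q7 -78.52565998703305
```

View pics/i.png

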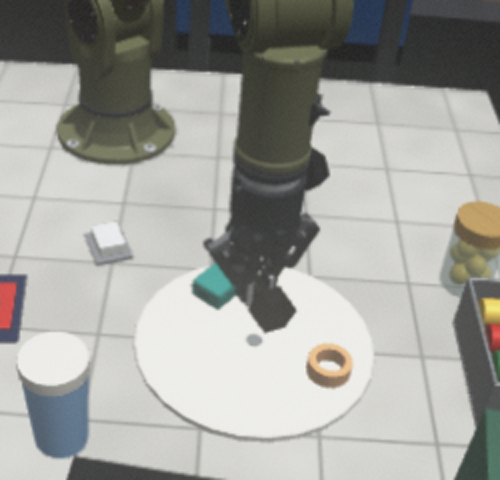

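Call:
send_rows:
  motion:
    - {"tx": -10,"ty": 11,"tz": 0,"yaw": 0.01}
    - {"tx": -30,"ty": 32,"tz": 0,"yaw": 0.03}
    - {"tx": -57,"ty": 60,"tz": 0,"yaw": 0.06}
    - {"tx": -84,"ty": 89,"tz": 0,"yaw": 0.09}
    - {"tx": -111,"ty": 117,"tz": 0,"yaw": 0.12}
    - {"tx": -138,"ty": 146,"tz": 0,"yaw": 0.15}
    - {"tx": -165,"ty": 174,"tz": 0,"yaw": 0.18}
    - {"tx": -192,"ty": 203,"tz": 0,"yaw": 0.21}
    - {"tx": -219,"ty": 231,"tz": 0,"yaw": 0.24}
    - {"tx": -246,"ty": 260,"tz": 0,"yaw": 0.27}
    - {"tx": -273,"ty": 288,"tz": 0,"yaw": 0.3}
    - {"tx": -300,"ty": 317,"tz": 0,"yaw": 0.33}
    - {"tx": -325,"ty": 343,"tz": 0,"yaw": 0.36}
    - {"tx": -345,"ty": 364,"tz": 0,"yaw": 0.36}
    - {"tx": -354,"ty": 374,"tz": 0,"yaw": 0.36}
    - {"tx": -357,"ty": 376.5,"tz": 0,"yaw": 0.36}
    - {"tx": -357,"ty": 376.5,"tz": 0,"yaw": 0.36}
    - {"tx": -357,"ty": 376.5,"tz": 0,"yaw": 0.36}

```text
time_s: 24.7
position: [0.5034, -0.2513, 0.2082]
tool_rot: [[0.993, 0.114, 0.0], [0.114, -0.993, 0.001], [0.0, -0.001, -1.0]]
force: [-0.0, 0.7, -6.0]
opening: 0.214
grip_force: 68.7
```

```bash
python3 -c "
from h import *
go([.5028,-.2527],.008,96.4)"
```

```text
shift [ -0.8   1.5 200.2] yaw 0.002 or -3.139 t 24.7 q7 -53.09505171815237
```

Call:
send_rows:
  motion:
    - {"tx": -0.8,"ty": 1.5,"tz": 15,"yaw": 0}
    - {"tx": -0.8,"ty": 1.5,"tz": 45,"yaw": 0}
    - {"tx": -0.8,"ty": 1.5,"tz": 80,"yaw": 0}
    - {"tx": -0.8,"ty": 1.5,"tz": 115,"yaw": 0}
    - {"tx": -0.8,"ty": 1.5,"tz": 145,"yaw": 0}
    - {"tx": -0.8,"ty": 1.5,"tz": 170,"yaw": 0}
    - {"tx": -0.8,"ty": 1.5,"tz": 188,"yaw": 0}
    - {"tx": -0.8,"ty": 1.5,"tz": 196,"yaw": 0}
    - {"tx": -0.8,"ty": 1.5,"tz": 199,"yaw": 0}
    - {"tx": -0.8,"ty": 1.5,"tz": 200.5,"yaw": 0}
    - {"tx": -0.8,"ty": 1.5,"tz": 200.5,"yaw": 0}
    - {"tx": -0.8,"ty": 1.5,"tz": 200.5,"yaw": 0}

```text
time_s: 26.2
position: [0.5025, -0.2545, 0.0084]
tool_rot: [[0.994, 0.112, 0.001], [0.112, -0.994, -0.0], [0.001, 0.0, -1.0]]
force: [0.1, 0.8, -5.2]
opening: 0.211
grip_force: 68.7
```

Call:
send_rows:
  motion:
    - {"tx": 0,"ty": -1.5,"tz": 0.6,"yaw": 0}
    - {"tx": 0,"ty": -1.5,"tz": 1.2,"yaw": 0}
    - {"tx": 0,"ty": -1.5,"tz": 1.2,"yaw": 0}
    - {"tx": 0,"ty": -1.5,"tz": 1.2,"yaw": 0}

```text
time_s: 26.7
position: [0.5022, -0.2529, 0.0075]
tool_rot: [[0.994, 0.112, 0.001], [0.112, -0.994, 0.001], [0.001, -0.0, -1.0]]
force: [-3.8, 1.6, 5.8]
opening: 0.205
grip_force: 69.7
```

Call:
send_rows:
  motion:
    - {"tx": 0,"ty": 0,"tz": 0,"yaw": 0}
    - {"tx": 0,"ty": 0,"tz": 0,"yaw": 0}
    - {"tx": 0,"ty": 0,"tz": 0,"yaw": 0}
    - {"tx": 0,"ty": 0,"tz": 0,"yaw": 0}
    - {"tx": 0,"ty": 0,"tz": -15,"yaw": 0}
    - {"tx": 0,"ty": 0,"tz": -45,"yaw": 0}
    - {"tx": 0,"ty": 0,"tz": -90,"yaw": 0}
    - {"tx": 0,"ty": 0,"tz": -140,"yaw": 0}
    - {"tx": 0,"ty": 0,"tz": -190,"yaw": 0}
    - {"tx": 0,"ty": 0,"tz": -190,"yaw": 0}
    - {"tx": 0,"ty": 0,"tz": -190,"yaw": 0}
  fingers: 45

```text
time_s: 28.08
position: [0.5017, -0.2528, 0.1969]
tool_rot: [[0.994, 0.111, 0.001], [0.111, -0.994, 0.001], [0.001, -0.0, -1.0]]
force: [0.3, 0.4, -0.7]
opening: 0.527
grip_force: 0.0
```

```bash
python3 -c "
from h import *
go([.4455,.205],.18,52.8)"
```

```text
shift [  -4.9 -461.2   17.1] yaw 0.761 or -2.381 t 28.075 q7 -52.58421660163025
```

Call:
send_rows:
  motion:
    - {"tx": 0,"ty": -10,"tz": -10,"yaw": -0.15}
    - {"tx": 0,"ty": -35,"tz": -10,"yaw": -0.33}
    - {"tx": 0,"ty": -70,"tz": -10,"yaw": -0.51}
    - {"tx": -1,"ty": -105,"tz": -10,"yaw": -0.69}
    - {"tx": -1,"ty": -140,"tz": -10,"yaw": -0.87}
    - {"tx": -2,"ty": -175,"tz": -10,"yaw": -1.05}
    - {"tx": -2,"ty": -210,"tz": -10,"yaw": -1.23}
    - {"tx": -2,"ty": -245,"tz": -10,"yaw": -1.41}
    - {"tx": -3,"ty": -280,"tz": -10,"yaw": -1.59}
    - {"tx": -3,"ty": -315,"tz": -10,"yaw": -1.77}
    - {"tx": -4,"ty": -350,"tz": -10,"yaw": -1.95}
    - {"tx": -4,"ty": -385,"tz": 0,"yaw": -2.13}
    - {"tx": -5,"ty": -420,"tz": 5,"yaw": -2.28}
    - {"tx": -5,"ty": -450,"tz": 12,"yaw": -2.38}
    - {"tx": -5,"ty": -461,"tz": 17,"yaw": -2.38}
    - {"tx": -5,"ty": -461,"tz": 17,"yaw": -2.38}
    - {"tx": -5,"ty": -461,"tz": 17,"yaw": -2.38}
  fingers: 80

```text
time_s: 30.2
position: [0.4459, 0.2031, 0.1795]
tool_rot: [[-0.794, 0.607, -0.0], [0.607, 0.794, -0.001], [-0.0, -0.001, -1.0]]
force: [-0.7, -0.7, 0.4]
opening: 0.939
grip_force: 0.0
```

Run:
```python
from h import *
o=np.load("pics/scene0.npy"); hsv=cv2.cvtColor(o,cv2.COLOR_RGB2HSV); H,S,V=[hsv[:,:,i].astype(int) for i in range(3)]
r=cv2.convexHull(blobs((H>75)&(H<98)&(S>90),(262,180,300,220))[0]); print("scene case mid",ray("scene",hc(r.astype(np.float32)),.042))
go([.445,.205],.026,52.8)
a=cv2.resize(cams.read_camera("top")[130:210,300:440],(560,320),interpolation=cv2.INTER_CUBIC);b=cv2.resize(cams.read_camera("scene")[140:240,50:225],(490,280),interpolation=cv2.INTER_CUBIC)
m=np.zeros((600,560,3),np.uint8); m[:320]=a; m[320:,:490]=b
cv2.imwrite("pics/j.png",m[:,:,::-1])
```

```text
scene case mid [[0.4372 0.2106]]
shift [  1.9   1.1 153.5] yaw -0.003 or 3.138 t 30.2 q7 25.183758107133354
```

View pics/j.png

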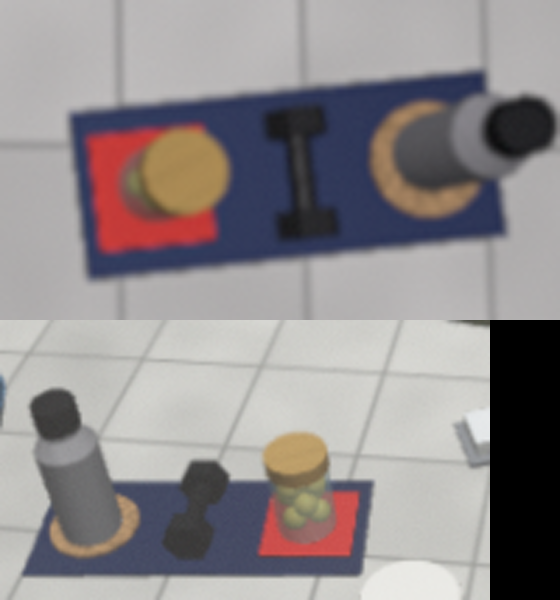

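The dumbbell lies crosswise at the mat's centre. Now the case.

Call:
send_rows:
  motion:
    - {"tx": 2,"ty": 1,"tz": 30,"yaw": 0}
    - {"tx": 2,"ty": 1,"tz": 70,"yaw": 0}
    - {"tx": 2,"ty": 1,"tz": 105,"yaw": 0}
    - {"tx": 2,"ty": 1,"tz": 130,"yaw": 0}
    - {"tx": 2,"ty": 1,"tz": 145,"yaw": 0}
    - {"tx": 2,"ty": 1,"tz": 152,"yaw": 0}
    - {"tx": 2,"ty": 1,"tz": 153,"yaw": 0}
    - {"tx": 2,"ty": 1,"tz": 153,"yaw": 0}

```text
time_s: 31.3
position: [0.4452, 0.207, 0.0274]
tool_rot: [[-0.796, 0.605, 0.001], [0.605, 0.796, 0.001], [-0.001, 0.002, -1.0]]
force: [0.1, -0.2, -0.6]
opening: 0.936
grip_force: 0.0
```

Call:
send_rows:
  motion:
    - {"tx": 0,"ty": 0,"tz": 0,"yaw": 0}
    - {"tx": 0,"ty": 0,"tz": 0,"yaw": 0}
    - {"tx": 0,"ty": 0,"tz": 0,"yaw": 0}
    - {"tx": 0,"ty": 0,"tz": 0,"yaw": 0}
    - {"tx": 0,"ty": 0,"tz": 0,"yaw": 0}
    - {"tx": 0,"ty": 0,"tz": 0,"yaw": 0}
  fingers: 40
  newtons: 25

```text
time_s: 32.05
position: [0.4451, 0.207, 0.0273]
tool_rot: [[-0.796, 0.605, 0.001], [0.605, 0.796, 0.001], [-0.0, 0.001, -1.0]]
force: [-0.7, 1.1, 5.3]
opening: 0.604
grip_force: 27.3
```

Call:
send_rows:
  motion:
    - {"tx": 0,"ty": 0,"tz": -10,"yaw": 0}
    - {"tx": 0,"ty": 0,"tz": -30,"yaw": 0}
    - {"tx": 0,"ty": 0,"tz": -70,"yaw": 0}
    - {"tx": 0,"ty": 0,"tz": -120,"yaw": 0}
    - {"tx": 0,"ty": 0,"tz": -165,"yaw": 0}
    - {"tx": 0,"ty": 0,"tz": -180,"yaw": 0}
    - {"tx": 0,"ty": 0,"tz": -180,"yaw": 0}

```text
time_s: 32.92
position: [0.4447, 0.2067, 0.207]
tool_rot: [[-0.796, 0.605, 0.001], [0.605, 0.796, 0.001], [-0.0, 0.001, -1.0]]
force: [-0.4, -0.1, -1.0]
opening: 0.609
grip_force: 26.7
```

```bash
python3 -c "
from h import *
go([.4915,-.139],.2,6.4)
im=cams.read_camera('top'); im2=cams.read_camera('scene')[60:300,170:420]; cv2.imwrite('pics/k.png',np.hstack([cv2.resize(im[130:240,160:270],(400,400)),cv2.resize(im2,(400,400))])[:,:,::-1])"
```

```text
shift [-246.4 -247.     6.8] yaw 0.809 or -2.332 t 32.925 q7 24.611912941741426
```

View pics/k.png

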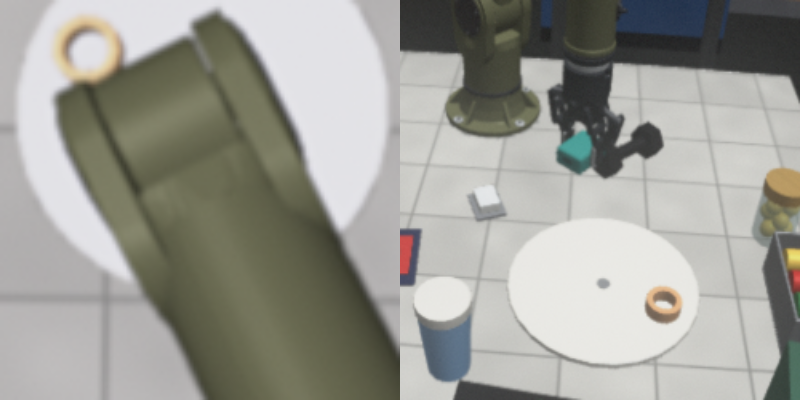

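Call:
send_rows:
  motion:
    - {"tx": -8,"ty": -8,"tz": 0,"yaw": 0.03}
    - {"tx": -25,"ty": -25,"tz": 0,"yaw": 0.08}
    - {"tx": -50,"ty": -50,"tz": 0,"yaw": 0.16}
    - {"tx": -75,"ty": -75,"tz": 0,"yaw": 0.25}
    - {"tx": -100,"ty": -100,"tz": 0,"yaw": 0.34}
    - {"tx": -125,"ty": -125,"tz": 0,"yaw": 0.43}
    - {"tx": -150,"ty": -150,"tz": 0,"yaw": 0.52}
    - {"tx": -175,"ty": -175,"tz": 0,"yaw": 0.61}
    - {"tx": -200,"ty": -200,"tz": 0,"yaw": 0.7}
    - {"tx": -222,"ty": -222,"tz": 0,"yaw": 0.78}
    - {"tx": -237,"ty": -237,"tz": 0,"yaw": 0.81}
    - {"tx": -244,"ty": -244,"tz": 10,"yaw": 0.81}
    - {"tx": -246,"ty": -246,"tz": 30,"yaw": 0.81}
    - {"tx": -246,"ty": -246,"tz": 55,"yaw": 0.81}
    - {"tx": -246,"ty": -246,"tz": 75,"yaw": 0.81}
    - {"tx": -246,"ty": -246,"tz": 85,"yaw": 0.81}
    - {"tx": -246,"ty": -246,"tz": 90,"yaw": 0.81}
    - {"tx": -246,"ty": -246,"tz": 90,"yaw": 0.81}
    - {"tx": -246,"ty": -246,"tz": 90,"yaw": 0.81}

```text
time_s: 35.4
position: [0.4922, -0.1381, 0.1173]
tool_rot: [[-0.111, 0.994, 0.001], [0.994, 0.111, 0.0], [-0.0, 0.001, -1.0]]
force: [-0.8, -0.5, -0.5]
opening: 0.606
grip_force: 26.6
```

```bash
python3 -c "
from h import *
go([.4915,-.138],.1075,6.4)"
```

```text
shift [ 0.1 -0.7  9.8] yaw -0.001 or 3.141 t 35.4 q7 23.844379711133165
```

Call:
send_rows:
  motion:
    - {"tx": 0,"ty": -0.5,"tz": 5,"yaw": 0}
    - {"tx": 0,"ty": -0.5,"tz": 8,"yaw": 0}
    - {"tx": 0,"ty": -0.5,"tz": 9.5,"yaw": 0}
    - {"tx": 0,"ty": -0.5,"tz": 10,"yaw": 0}
    - {"tx": 0,"ty": -0.5,"tz": 10,"yaw": 0}

```text
time_s: 36.02
position: [0.491, -0.1381, 0.1074]
tool_rot: [[-0.111, 0.994, -0.0], [0.994, 0.111, 0.001], [0.001, -0.0, -1.0]]
force: [-2.1, 1.3, 5.5]
opening: 0.604
grip_force: 27.4
```

Contact (6 N up): release and rise.

Call:
send_rows:
  motion:
    - {"tx": 0,"ty": 0,"tz": 0,"yaw": 0}
    - {"tx": 0,"ty": 0,"tz": 0,"yaw": 0}
    - {"tx": 0,"ty": 0,"tz": 0,"yaw": 0}
    - {"tx": 0,"ty": 0,"tz": 0,"yaw": 0}
    - {"tx": 0,"ty": 0,"tz": -15,"yaw": 0}
    - {"tx": 0,"ty": 0,"tz": -45,"yaw": 0}
    - {"tx": 0,"ty": 0,"tz": -90,"yaw": 0}
    - {"tx": 0,"ty": 0,"tz": -130,"yaw": 0}
    - {"tx": 30,"ty": 0,"tz": -150,"yaw": 0}
    - {"tx": 80,"ty": 0,"tz": -150,"yaw": 0}
    - {"tx": 130,"ty": 0,"tz": -150,"yaw": 0}
    - {"tx": 180,"ty": 0,"tz": -150,"yaw": 0}
    - {"tx": 230,"ty": 0,"tz": -150,"yaw": 0}
    - {"tx": 250,"ty": 0,"tz": -150,"yaw": 0}
    - {"tx": 250,"ty": 0,"tz": -150,"yaw": 0}
    - {"tx": 250,"ty": 0,"tz": -150,"yaw": 0}
  fingers: 80

```text
time_s: 38.02
position: [0.4638, 0.1088, 0.2572]
tool_rot: [[-0.109, 0.994, 0.001], [0.994, 0.109, -0.0], [-0.0, 0.001, -1.0]]
force: [0.3, -1.3, 0.9]
opening: 0.936
grip_force: 0.0
```

Run:
```python
from h import *
I={n:cams.read_camera(n) for n in("top","scene")}
for n,f,roi,g,z in (("top",None,(415,145,450,180),[.515,-.367],.008),("scene",None,(55,155,90,190),[.515,-.367],.008)):
    fitcyl(n,I[n].max(2)<(62 if n=="top" else 90),roi,.022,z+.136,z+.166,np.array(g))
hsv=cv2.cvtColor(I["top"],cv2.COLOR_RGB2HSV); H,S=hsv[:,:,0],hsv[:,:,1]
c=blobs((H>75)&(H<98)&(S>120),(320,150,370,200))[0]; print("case top",cv2.minAreaRect(hull_world("top",[c],.138)))
# bottle base vs cork via gaps in cork ring
a=cv2.resize(I["top"][130:210,300:440],(560,320),interpolation=cv2.INTER_CUBIC);b=cv2.resize(I["scene"][140:240,50:225],(490,280),interpolation=cv2.INTER_CUBIC)
m=np.zeros((600,560,3),np.uint8); m[:320]=a; m[320:,:490]=b
cv2.imwrite("pics/l.png",m[:,:,::-1]); go([.5156,-.3668],.27,6.4)
```

```text
top area 179.5 model 264.54639109922573 xy [ 0.519  -0.3659]
scene area 222.0 model 276.69600909078144 xy [ 0.5229 -0.3631]
case top ((0.49156078696250916, -0.13948789238929749), (0.05296912416815758, 0.0729014202952385), 4.038796901702881)
shift [-478.3    0.2  -13. ] yaw -0.003 or 3.138 t 38.125 q7 -11.66546775473019
```

View pics/l.png

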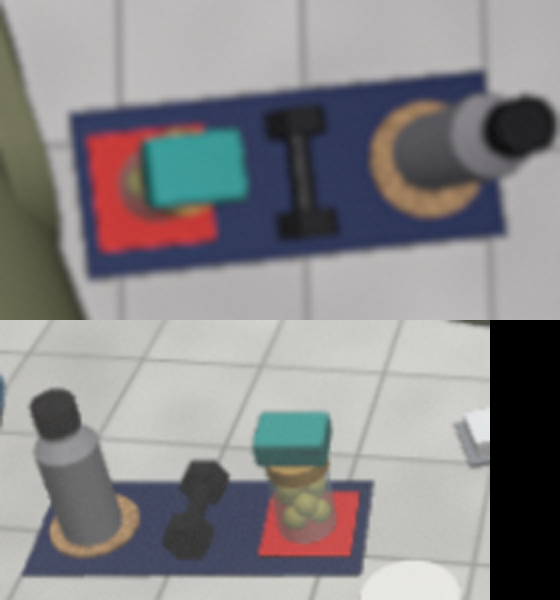

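The final picture shows all four things placed: bottle on the cork, dumbbell crosswise at the centre, jar on the red coaster, and the case flat and centred on the jar's lid. The gripper is clear.

```bash
python3 -c "
from bench import job
print(job.sign_off())"
```

```text
the job is handed in; nothing more can be done
None
```

I laid out the kit as asked and handed it in at about 38 s of the 112 s allowed. The bottle may be about 4 mm off the cork's centre; I left it there. The jar, dumbbell and case looked centred to within about 2 mm.

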